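Throw the locked changeover lever to discharge

TASK

Make the open amplifier safe to work on: throw the lever of the grey changeover box fully over from the red side to the green side. The orange collar on the lever locks it: feel for where the collar comes free by turning it clockwise (seen from above), lift it, and keep it up while the lever passes the yellow lock bridge. Then let the collar spring fully back down and leave the spray can, mug and screwdriver where they are.

Things in the scene. Friction and masses are not known exactly. Their poses are not given: they have to be found in the camera images.
- switchbox: Grey steel changeover box fixed to the bench, 115 (its x) x 170 (its y) x 80 mm high; origin at the centre of its underside, z up. Its top is red on the -y half, green on the +y half. The lever comes up through a black slot along y and swings in the box's y-z plane.
- bridge_top (a point): Top centre of the yellow lock bridge on the box's middle, 114 mm above the bench; axes as the box. Two 10 x 10 mm posts stand on either side of the lever's slot, at x = 7 to 17 mm and -7 to -17 mm, y = -5 to 5 mm, 34 mm above the box's top.
- pivot (a point): The lever's hinge point, inside the box, 30 mm above its underside on its centre; axes as the box. The hinge axis is the box's x axis. Distances along the lever are counted from here.
- lever (a joint): Lever angle q (rad): 0 upright, negative to the red side, positive to the green; stops at -0.45 and 0.45, starts at -0.45 to -0.36. From the pivot it points along (0, sin q, cos q) in the box's axes. Dry friction (about 2 N at the collar): it stays where left. With the collar lifted under 17 mm it hits the lock bridge about 0.23 rad before upright, from either side.
- collar_mid (a point): Centre of the orange ridged round collar on the lever's 10 mm rod: 36 mm diameter, 26 mm long, 80 to 106 mm from the pivot when down (this point at 93 mm), with a 28 mm diameter steel nose below it, 74 to 80 mm. z runs up the lever, x along the hinge axis; the frame does not turn with the collar. Fingers opened to 60 mm that close within 35 degrees of the hinge axis clear the box.
- cap_top (a point): Top of the black cap on the end of the lever's rod, 137 mm from the pivot: 22 mm in diameter, 8 mm thick. It fits between the fingers of a gripper that reaches down along the lever to pinch the collar below it.
- collar_lift (a joint): Collar's rise along the lever (m): 0 down, 0.022 at its upper stop. A spring presses it down (4 N down, 7 N raised) and returns it when let go. It starts keyed: 1.5 mm of play, then a hard stop. It rises only when turned clockwise (seen from above) by an unmarked angle, 0.3 to 1.2 rad, new each time, within 0.14 rad; it can be overturned. It turns easily and, raised, cannot turn.
- spray_mid (a point): Bystander: aerosol can, 52 mm in diameter, 150 mm tall, standing; this point is half-way up.
- mug_mid (a point): Bystander: blue ceramic mug, 80 mm in diameter, 90 mm tall, with a handle on its +y side; this point is half-way up, on its axis.
- screwdriver_grip (a point): Bystander: yellow screwdriver lying on the bench; this point is on its handle.
Not all that is in view belongs to the job. There is more than one size of the switchbox; the job needs the larger.

How it is judged:
By the outcome, as a careful person would: the job done as asked, in the order asked, and still so for the second after the job is handed in, with the robot touching nothing.
It also fails if it takes over 54 s, if anything falls off the work surface, if the arm or the gripper's body presses on something with over 40 N, if the wrist force passes 120 N, or if a joint passes its speed limit or range.

ROBOT

A 6-joint arm with a two-finger parallel gripper is mounted at the origin on the work surface. World frame = base frame: x ahead of the robot, y to its left, z up, the work surface at z = 0. Lengths are in m, angles in rad, forces in N, time in s.
With the tool pointing down it reaches from about 0.275 to 0.825 m from the base axis. Payload 4.9 kg.
Tool frame: the origin (TCP) lies between the finger pads; the fingertips stand 8 mm ahead of it and the grasp point (between the pads) lies 11 mm behind it (arm.tips_ahead is the distance from the TCP to the fingertips, in m); z points along the fingers, y is the line along which they close (so a half turn about z gives the same grasp; the last joint's range is limited). The gripper opens to 85 mm and grips with 20 to 120 N. Pads are 22 mm wide; open, the fingers measure 114 mm over their backs; the gripper's body (76 mm by 85 mm) begins 54 mm behind the grasp point. The pads swing forward as they close: fully open they stand 13 mm farther back than shut.
Start: joints at [1.153, 0.326, -0.193, 1.052, 0, 1.437], TCP at [0.154, 0.528, 0.202] pointing down, gripper open.
Joint ranges: [-2.65, 2.65], [-0.97, 1.79], [-1.3, 1.35], [-1.93, 2.1], [-1.47, 1.37], [-3.14, 3.14]. Speed limits (rad/s): [2.57, 2.57, 3.14, 3.14, 3.14, 3.14].

INTERFACE

Orientations are given as a unit quaternion [x, y, z, w].
In Python, from station import monitor, read_camera, camera_info, arm gives the robot as it stands. The module is installed in compiled form; this text tells all that it offers.
- The arm moves only by the shell command python3 -m jog 'ROWS'. ROWS is JSON, a list of rows, each a list of 3 entries, a list of its own where there are three numbers: the opening, from 0 (shut) to 1 (fully open), then the shift along the tool's x, y, z in mm, then the turn about the tool's z in degrees. In form: [[gripper, [x, y, z], spin], ...]. A call has exactly 8 rows; each row shifts and turns the commanded pose from where the row before left it, along the tool's axes as they then stand; what a row does not reach is not made up. A row lasts 1/8 s, in which the tool goes at most 62.5 mm and 10.7 degrees, less where a joint would pass 70% of its speed; a pose out of reach is approached as far as the arm can. A call with a gripper value outside its range is refused whole. The fingers move at their own pace and stop on an object; the grip force is fixed at half the most. Time passes only in rows, so rows that do not move let the fingers close, or fill a call up. It gives the time, the measured TCP pose, the force, the opening and the grip force at its end, in the units of the state.
- monitor.state(): the state, without advancing time (a new reading comes with each control period).
- read_camera(name): name is "side" or "top"; returns the picture (480x640x3 uint8, blue, green, red); there is no depth.
- camera_info(name): a dict with "K" (3x3 intrinsics, pixels), "xyz" and "attitude" of the camera in the world. Camera axes: x right, y down, z forward; pixel columns grow to the right and rows downward; lengths in m; the calibration is good to about 2 mm. A picture is of the moment at which its call begins. camera_info takes no time and is no camera call.
- arm.job_done(): hands the job in; it is judged then, once.
The state is a dict: "clock": time; "q": joint angles; "joint_velocities": joint speeds; "tau": joint torques, N m; "eef_pos": TCP position; "tcp_rot": TCP orientation; "contact_force": force on the tool from outside, world axes, zero at the start; "wrist_torque": the same for the moment, N m; "width": finger opening in m; "finger_force": force on a finger pad.
Only numpy, scipy, OpenCV 4.12 (cv2) and the standard library are available. Lean on these libraries where they do the work, as an engineer would, in place of code of your own. Each camera call takes 0.05 s, during which the arm holds its last target. There are 200 camera calls.

## Working session

There is one attempt and no reset: what is moved stays moved. The work goes in short steps, Python scripts to look and compute and a shell command to move; the robot and the scene stay as the last step left them, time stands still between calls to the robot, and variables do not carry over. Pictures are saved under pics/ and viewed, at most 10 in all, crops included, and the job is handed in when it is done.

```bash
mkdir -p pics; python3 - <<'E'
from station import monitor, read_camera, camera_info, arm
import cv2
print(monitor.state())
for n in("side","top"):
    print(n,camera_info(n)); cv2.imwrite(f"pics/{n}0.png",read_camera(n))
E
```

```text
{'clock': 0.0, 'q': array([ 1.15281905e+00,  3.26933479e-01, -1.93564370e-01,  1.05198768e+00,
       -1.23210041e-05,  1.43661856e+00]), 'joint_velocities': array([-4.16435636e-06, -2.52041530e-04, -4.06380770e-04, -1.30349816e-03,
       -1.90593104e-03, -1.19606403e-03]), 'tau': array([-5.93891400e-04, -4.43390751e+01,  2.62445676e+01,  1.53776928e-02,
       -8.78217452e-05,  1.03716826e-05]), 'eef_pos': array([0.15373233, 0.5274378 , 0.20111494]), 'tcp_rot': array([ 1.41423969e-01,  9.89948760e-01, -8.14297543e-04, -2.24297518e-04]), 'contact_force': array([-0.11409797,  0.46627642,  0.39111289]), 'wrist_torque': array([-0.02846882,  0.02413902, -0.01543749]), 'finger_force': 0.0, 'width': 0.08545325814182685}
side {'K': array([[481.86693188,   0.        , 321.93104119],
       [  0.        , 481.86693188, 235.60538803],
       [  0.        ,   0.        ,   1.        ]]), 'xyz': array([ 0.58097185, -0.46446153,  0.56231699]), 'attitude': array([ 0.90534077, -0.02979759,  0.01898941, -0.42321341])}
top {'K': array([[565.40897183,   0.        , 322.2501178 ],
       [  0.        , 565.40897183, 249.05754816],
       [  0.        ,   0.        ,   1.        ]]), 'xyz': array([0.53503315, 0.01900483, 0.82627137]), 'attitude': array([ 0.7095206 , -0.69952279,  0.06117856, -0.05920778])}
```

View pics/side0.png

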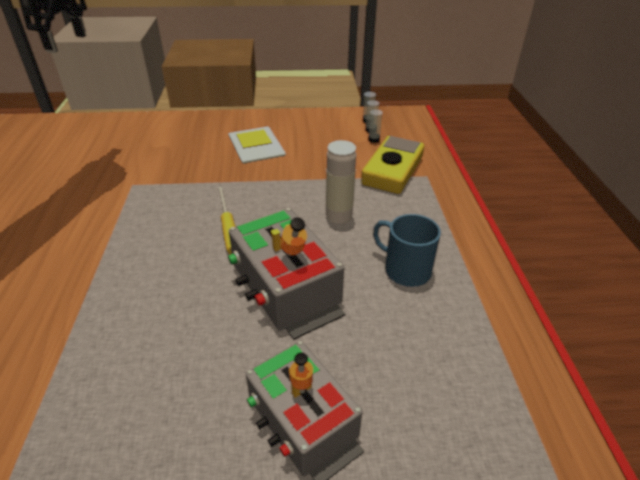

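View pics/top0.png

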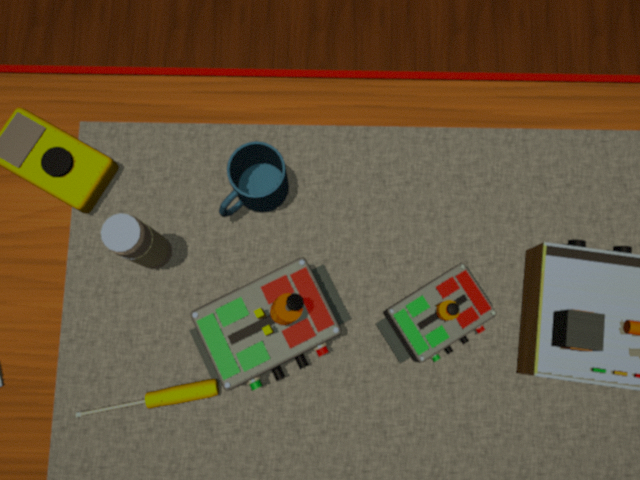

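Two boxes are visible. The larger one is in the top view at about (265,325), with its lever at (290,303) leaning to red. In the side view its cap is at (298,225). The spray can is at (135,240), the mug at (258,175) and the screwdriver at (180,393).

```bash
cat >h.py <<'E'
import numpy as np, cv2
from scipy.spatial.transform import Rotation as R
from station import camera_info
def ray(n,p):
    c=camera_info(n); d=R.from_quat(c["attitude"]).as_matrix()@np.linalg.inv(c["K"])@[p[0],p[1],1]
    return np.array(c["xyz"]),d/np.linalg.norm(d)
def onz(n,p,z):
    o,d=ray(n,p); return o+d*(z-o[2])/d[2]
def tri(p,q):
    a,d=ray("top",p); b,e=ray("side",q)
    s=np.linalg.lstsq(np.c_[d,-e],b-a,rcond=None)[0]
    P,Q=a+s[0]*d,b+s[1]*e; return (P+Q)/2,np.linalg.norm(P-Q)*1e3
def blobs(im,lo,hi,roi,amin=8):
    x0,y0,x1,y1=roi; h=cv2.cvtColor(im,cv2.COLOR_BGR2HSV)[y0:y1,x0:x1]
    n,l,s,c=cv2.connectedComponentsWithStats(cv2.inRange(h,lo,hi))
    return [(int(s[i,4]),(c[i]+[x0,y0]).round(1)) for i in range(1,n) if s[i,4]>=amin]
COL=dict(orange=((8,150,80),(18,255,255)),yellow=((22,150,90),(34,255,255)),red=((0,150,60),(5,255,255)),green=((45,120,60),(80,255,255)),black=((0,0,0),(180,255,40)))
E
python3 - <<'E'
from h import *
I={n:cv2.imread(f"pics/{n}0.png") for n in("top","side")}
roi=dict(top=(185,250,345,395),side=(222,200,348,335))
for n in I:
    for c in COL: print(n,c,*[(a,*p) for a,p in blobs(I[n],*COL[c],roi[n])])
    x0,y0,x1,y1=roi[n]
    cv2.imwrite(f"pics/{n}_crop.png",cv2.resize(I[n][y0:y1,x0:x1],None,fx=4,fy=4,interpolation=cv2.INTER_CUBIC))
E
```

```text
top orange (572, np.float64(283.2), np.float64(310.6))
top yellow (64, np.float64(258.5), np.float64(312.5)) (71, np.float64(266.7), np.float64(329.5)) (430, np.float64(201.2), np.float64(387.7))
top red (1093, np.float64(311.7), np.float64(299.3)) (455, np.float64(276.4), np.float64(288.4)) (530, np.float64(298.6), np.float64(332.6)) (74, np.float64(321.9), np.float64(351.0))
top green (519, np.float64(231.8), np.float64(311.6)) (1122, np.float64(218.0), np.float64(346.1)) (533, np.float64(252.8), np.float64(355.8)) (73, np.float64(255.5), np.float64(384.6))
top black (20, np.float64(318.1), np.float64(279.0)) (19, np.float64(325.4), np.float64(294.1)) (204, np.float64(294.5), np.float64(302.0)) (10, np.float64(328.8), np.float64(300.3)) (46, np.float64(334.7), np.float64(312.3)) (109, np.float64(301.2), np.float64(360.4)) (110, np.float64(277.9), np.float64(372.1))
side orange (435, np.float64(292.7), np.float64(242.9))
side yellow (260, np.float64(226.9), np.float64(228.0)) (8, np.float64(286.6), np.float64(226.1)) (40, np.float64(274.2), np.float64(232.2))
side red (256, np.float64(312.9), np.float64(251.1)) (303, np.float64(274.8), np.float64(266.0)) (667, np.float64(304.8), np.float64(272.7)) (90, np.float64(259.6), np.float64(298.4))
side green (397, np.float64(262.8), np.float64(222.3)) (32, np.float64(285.4), np.float64(223.5)) (222, np.float64(254.8), np.float64(240.6)) (50, np.float64(232.3), np.float64(258.4))
side black (44, np.float64(299.0), np.float64(225.9)) (80, np.float64(295.5), np.float64(260.4)) (76, np.float64(243.5), np.float64(279.8)) (47, np.float64(251.5), np.float64(294.2))
```

View pics/top_crop.png

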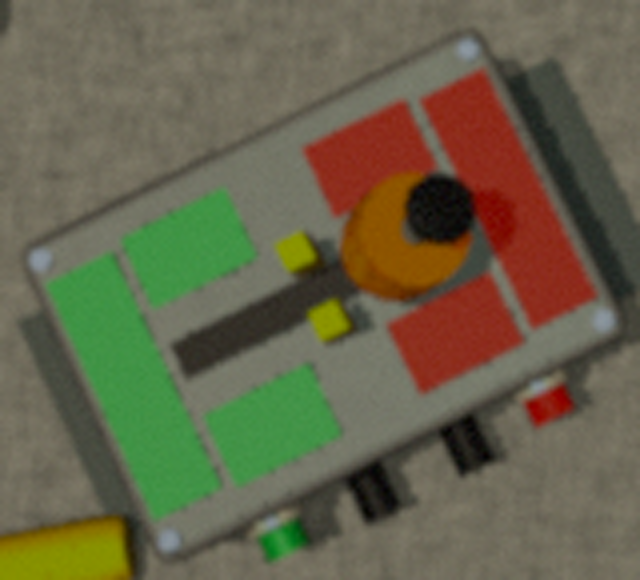

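View pics/side_crop.png

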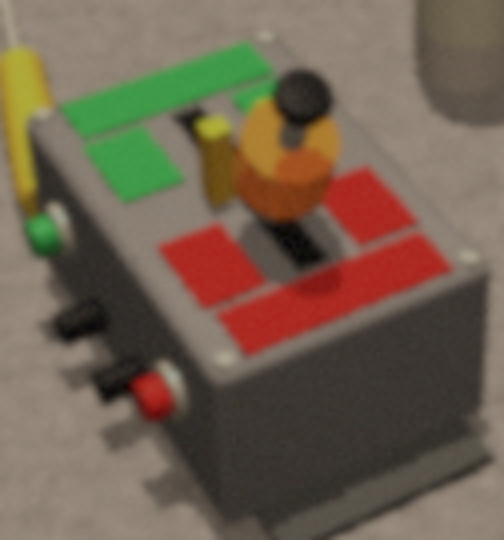

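The top crop shows four corner screws at crop pixels (467,48), (40,260), (168,541) and (603,320), the cap centre at (440,209), and the posts between. The side crop shows the cap at (302,97) and the lever leaning to red.

```bash
python3 - <<'E'
from h import *
S=np.array([[467,48],[40,260],[168,541],[603,320]])/4+[185,250]
W=np.array([onz("top",p,.08) for p in S]);print("screws",W.round(4))
S2=np.array([[468,258],[264,38],[41,117],[226,358]])/4+[222,200]
W2=np.array([onz("side",p,.08) for p in S2]);print("side screws",W2.round(4))
c=(W.mean(0)); print("centre",c, W2.mean(0))
y=(W[1]+W[2]-W[0]-W[3])[:2]; yaw=np.arctan2(-y[0],y[1]);print("yaw",yaw,"sides",np.linalg.norm(W[0]-W[1]),np.linalg.norm(W[1]-W[2]))
P=[onz("top",p,.114) for p in((258.5,312.5),(266.7,329.5))];print("posts mid",(P[0]+P[1])/2)
cap,e=tri((295,302),(297.6,224.3));print("cap",cap,e)
Rz=R.from_euler("z",yaw).as_matrix()
def loc(p,o): return Rz.T@(p-np.r_[o[:2],0.03])
for o in(c,(W.mean(0)+W2.mean(0))/2):
    l=loc(cap,o);print("cap local",l,"q",np.arctan2(l[1],l[2]),"len",np.hypot(l[1],l[2]))
# top view only, ray vs circle radius .135 in box yz plane
for q in(-.45,-.42,-.39,-.36):
    for L,nm in((.137,"captop"),):
        w=np.r_[c[:2],.03]+Rz@[0,L*np.sin(q),L*np.cos(q)]
        for n in("top","side"):
            i=camera_info(n);x=i["K"]@(R.from_quat(i["attitude"]).as_matrix().T@(w-i["xyz"]));print(q,nm,n,(x[:2]/x[2]).round(1))
for nm,p,z in(("spray",(122,231),.15),("mug",(258,168),.09)):print(nm,onz("top",p,z))
E
```

```text
screws [[ 0.6456  0.0449  0.08  ]
 [ 0.5733  0.1835  0.08  ]
 [ 0.4841  0.1378  0.08  ]
 [ 0.5564 -0.0013  0.08  ]]
side screws [[ 6.461e-01  4.420e-02  8.000e-02]
 [ 5.741e-01  1.823e-01  8.000e-02]
 [ 4.853e-01  1.353e-01  8.000e-02]
 [ 5.581e-01 -6.000e-04  8.000e-02]]
centre [0.56485891 0.09121236 0.08      ] [0.56586749 0.09031236 0.08      ]
yaw 0.4799665277358283 sides 0.1563074505635253 0.10022392419297568
posts mid [0.56532121 0.09119417 0.114     ]
cap [0.58709277 0.04944954 0.15339712] 1.0442375904677692
cap local [ 0.0004377  -0.04731052  0.12339712] q -0.3661151264953345 len 0.13215571813239502
cap local [ 0.00019818 -0.04667851  0.12339712] q -0.36164213866910333 len 0.13193078452021847
-0.45 captop top [304.4 297.2]
-0.45 captop side [301.4 229.4]
-0.42 captop top [301.6 298.5]
-0.42 captop side [300.  226.9]
-0.39 captop top [298.6 299.9]
-0.39 captop side [298.6 224.4]
-0.36 captop top [295.7 301.2]
-0.36 captop side [297.2 222. ]
spray [0.67022946 0.26224025 0.15      ]
mug [0.77187992 0.10636699 0.09      ]
```

```bash
cat >>h.py <<'E'
C=np.array([.5652,.0909]); YAW=.480; Rz=R.from_euler("z",YAW).as_matrix()
def axisdir(q): return Rz@[0,np.sin(q),np.cos(q)]
def at(q,r): return np.r_[C,.03]+axisdir(q)*r
def tool():
    from station import monitor
    s=monitor.state(); M=R.from_quat(s["tcp_rot"]).as_matrix(); return s,M
def go(target_grasp,closing_deg=None,up=0):
    """tool-frame mm from current TCP to put grasp point at target (11 mm behind TCP); spin deg"""
    s,M=tool(); t=target_grasp+np.array([0,0,-.011+up])
    d=M.T@(t-s["eef_pos"])*1e3
    cur=np.degrees(np.arctan2(M[1,1],M[0,1])-YAW); cur=(cur+90)%180-90
    return d.round(1),"closing now",cur.round(1),"spin",None if closing_deg is None else round(cur-closing_deg,1)
E
python3 - <<'E'
from h import *
q=-.365;g=at(q,.094);print(g)
print("above",go(g,28,.085)); print(tool()[1].round(3))
E
```

```text
[0.58069418 0.06113845 0.11780763]
above (array([-540.4, -328.1,    9.8]), 'closing now', np.float64(46.2), 'spin', np.float64(18.2))
[[-0.96   0.28  -0.001]
 [ 0.28   0.96  -0.001]
 [ 0.    -0.002 -1.   ]]
```

```bash
python3 -m jog '[[1,[-40,-24,0],0],[1,[-48,-29,0],0],[1,[-48,-29,0],0],[1,[-48,-29,0],0],[1,[-48,-29,0],0],[1,[-48,-29,0],0],[0.72,[-48,-29,0],0],[0.72,[-48,-29,0],0]]'; python3 -m jog '[[0.72,[-48,-29,0],0],[0.72,[-48,-29,0],0],[0.72,[-40,-25,0],0],[0.72,[-25,-16,0],0],[0.72,[0,0,0],9],[0.72,[0,0,0],9],[0.72,[0,0,0],0],[0.72,[0,0,0],0]]'
python3 - <<'E'
from h import *
g=at(-.365,.094); print(go(g,28)); s,M=tool();print(s["clock"],s["q"],s["contact_force"])
I={n:read for n,read in ((n,__import__("station").read_camera(n)) for n in("top","side"))}
cv2.imwrite("pics/a.png",np.hstack([I["top"][180:430,150:420],I["side"][60:310,160:430]]))
E
```

```text
clock: 1.1
eef_pos: [0.4522, 0.2032, 0.2017]
tcp_rot: [0.141, 0.99, 0.0, -0.0]
contact_force: [0.3, 1.1, 0.2]
width: 0.061
finger_force: 0.0
clock: 2.1
eef_pos: [0.578, 0.0648, 0.2016]
tcp_rot: [0.293, 0.956, -0.0, -0.0]
contact_force: [0.3, 0.1, -0.1]
width: 0.0617
finger_force: 0.0
(array([-4.3, -1.5, 94.8]), 'closing now', np.float64(28.4), 'spin', np.float64(0.4))
2.1 [-1.52812700e-02  3.85429936e-01 -1.06235446e-01  1.07968956e+00
 -1.83434346e-05  5.80380560e-01] [ 0.30084058  0.09261303 -0.07753516]
```

View pics/a.png

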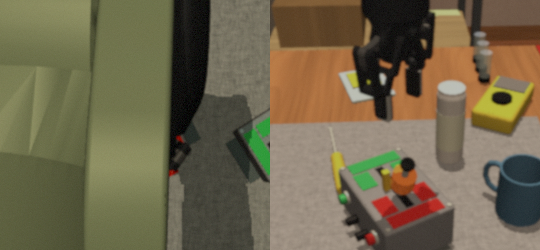

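The top view is hidden by the arm. In the side view the fingers are at about full-frame (273,177) and (303,150), the lever is untouched, and I'll check where the TCP should project.

```bash
cat >>h.py <<'E'
def proj(n,w):
    i=camera_info(n);x=i["K"]@(R.from_quat(i["attitude"]).as_matrix().T@(np.asarray(w)-i["xyz"]));return (x[:2]/x[2]).round(1)
E
python3 - <<'E'
from h import *
s,M=tool()
for y in(-.036,.036):
  for z in(.008,-.005): print(y,z,proj("side",s["eef_pos"]+M@[0,y,z]))
E
```

```text
-0.036 0.008 [274.  207.5]
-0.036 -0.005 [273.4 199.2]
0.036 0.008 [303.7 180.8]
0.036 -0.005 [303.5 172.7]
```

```bash
python3 - <<'E'
from h import *
from station import read_camera
im=read_camera("side")[60:260,200:400]
cv2.imwrite("pics/b.png",cv2.resize(im,None,fx=3,fy=3,interpolation=cv2.INTER_CUBIC))
E
```

```text
(no output)
```

View pics/b.png

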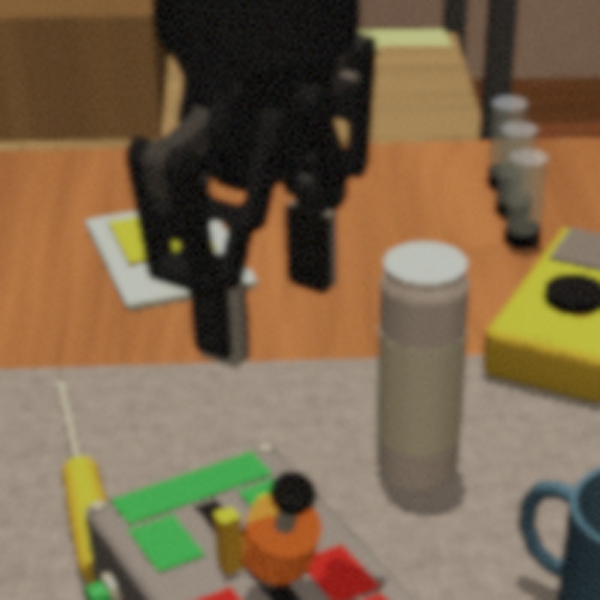

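The near fingertip is at full-frame (273,180) and the far one at (305,156). That is about 26 px higher than predicted, so I'll check against the start picture and tips_ahead before descending.

```bash
python3 - <<'E'
from h import *
from station import arm
print("tips",arm.tips_ahead,[a for a in dir(arm) if a[0]!='_'])
M=R.from_quat([.1414,.98995,-.0008,-.0002]).as_matrix(); p=np.array([.1537,.5274,.2011])
for y in(-.0425,.0425):
  for z in(.008,-.005): print(y,z,proj("side",p+M@[0,y,z]))
im=cv2.imread("pics/side0.png"); g=im[:90,:130].max(2); m=(g<45).astype(np.uint8)
for x in range(20,100,4):
    r=np.where(m[:,x])[0]; print((x,r.max() if len(r) else None),end=" ")
# current finger: shadow-free triangulation of fingertips impossible from top; check depth by pad width/tip separation
s,MM=tool()
for dz in(0,-.02,-.04):
  a=proj("side",s["eef_pos"]+MM@[0,-.031,dz]);b=proj("side",s["eef_pos"]+MM@[0,.031,dz]);print("sep",dz,b-a,a)
E
```

```text
tips 0.008 ['IKError', 'job_done', 'tips_ahead']
-0.0425 0.008 [61. 77.]
-0.0425 -0.005 [58.7 70.4]
0.0425 0.008 [86.3 61.7]
0.0425 -0.005 [84.4 55.4]
(20, np.int64(53)) (24, np.int64(63)) (28, np.int64(73)) (32, np.int64(83)) (36, np.int64(89)) (40, np.int64(89)) (44, np.int64(89)) (48, np.int64(49)) (52, np.int64(19)) (56, np.int64(13)) (60, np.int64(11)) (64, np.int64(17)) (68, np.int64(21)) (72, np.int64(22)) (76, np.int64(33)) (80, np.int64(35)) (84, np.int64(35)) (88, None) (92, None) (96, None) sep 0 [ 25.8 -22.9] [275.9 200.4]
sep -0.02 [ 26.3 -22.5] [275.1 187.4]
sep -0.04 [ 26.9 -22.1] [274.2 173.8]
```

The start picture shows the same effect: the x shift matches a pure z offset, so the rendered tips sit about 30 mm behind nominal. The lateral position agrees. I'll descend to nominal height, which is safe, and measure again.

```bash
python3 -m jog '[[0.72,[-4,-1.5,0],0],[0.72,[0,0,20],0],[0.72,[0,0,25],0],[0.72,[0,0,25],0],[0.72,[0,0,15],0],[0.72,[0,0,5],0],[0.72,[0,0,0],0],[0.72,[0,0,0],0]]'; python3 - <<'E'
from h import *
from station import read_camera
im=read_camera("side")[110:310,200:400]
cv2.imwrite("pics/c.png",cv2.resize(im,None,fx=3,fy=3,interpolation=cv2.INTER_CUBIC))
print(go(at(-.365,.094),28)); s,M=tool()
for y in(-.037,.037): print([proj("side",s["eef_pos"]+M@[0,y,z]) for z in(.008,-.011,-.03)])
E
```

```text
clock: 3.25
eef_pos: [0.5815, 0.0612, 0.1128]
tcp_rot: [0.294, 0.956, 0.0, 0.001]
contact_force: [0.6, 0.2, -0.3]
width: 0.0617
finger_force: 0.0
(array([ 0.6, -0.5,  6. ]), 'closing now', np.float64(28.2), 'spin', np.float64(0.2))
[array([279.4, 260.8]), array([278.8, 250.6]), array([278., 240.])]
[array([307.3, 231.8]), array([307.1, 221.8]), array([307. , 211.4])]
```

View pics/c.png

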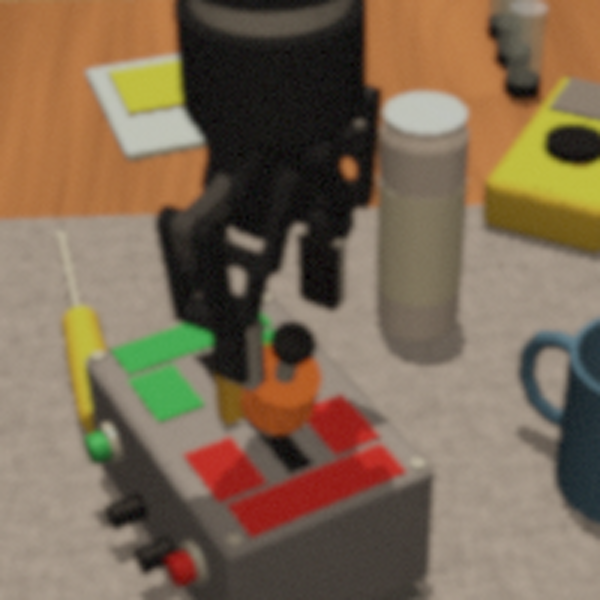

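The near tip is at (279,237) and the far one at (307,211), so the tips are at z≈0.145, level with the top of the collar, not the nominal 0.105. A further 20 mm down is safe under either reading, so I'll do that and check.

```bash
python3 -m jog '[[0.72,[0,0,5],0],[0.72,[0,0,5],0],[0.72,[0,0,5],0],[0.72,[0,0,5],0],[0.72,[0,0,0],0],[0.72,[0,0,0],0],[0.72,[0,0,0],0],[0.72,[0,0,0],0]]'; python3 - <<'E'
from h import *
from station import read_camera
t=read_camera("top")[200:420,170:370]; t=cv2.convertScaleAbs(t,alpha=1.6,beta=10)
s=cv2.convertScaleAbs(read_camera("side")[150:300,220:360],alpha=1.6,beta=10)
cv2.imwrite("pics/d.png",np.hstack([cv2.resize(t,(400,440)),cv2.resize(s,(400,440),interpolation=cv2.INTER_CUBIC)]))
E
```

```text
clock: 4.3
eef_pos: [0.5809, 0.0612, 0.0921]
tcp_rot: [0.295, 0.956, 0.0, 0.0]
contact_force: [-0.5, 0.2, 0.1]
width: 0.0614
finger_force: 0.0
```

View pics/d.png

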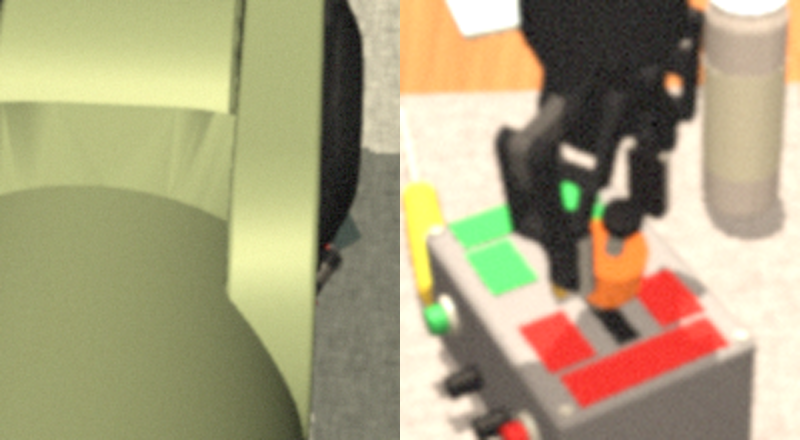

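The near tip is at full-frame (279,251) and the far tip at (309,223), which puts the tips at z≈0.122, alongside the top of the collar. There is no contact force, which confirms the offset. I'll go down 12 mm more and close.

```bash
python3 -m jog '[[0.72,[0,0,4],0],[0.72,[0,0,4],0],[0.72,[0,0,4],0],[0.4,[0,0,0],0],[0.35,[0,0,0],0],[0.3,[0,0,0],0],[0.3,[0,0,0],0],[0.3,[0,0,0],0]]'
```

```text
clock: 5.4
eef_pos: [0.581, 0.0615, 0.0801]
tcp_rot: [0.294, 0.956, 0.0, 0.0]
contact_force: [0.7, 1.6, 1.5]
width: 0.0353
finger_force: 58.6
```

```bash
python3 -m jog '[[0.3,[0,0,0],6],[0.3,[0,0,0],6],[0.3,[0,0,0],6],[0.3,[0,0,0],0],[0.3,[-0.7,-0.1,-1.9],0],[0.3,[-0.7,-0.1,-1.9],0],[0.3,[0,0,0],0],[0.3,[0,0,0],0]]'
```

```text
clock: 6.4
eef_pos: [0.5807, 0.0598, 0.0831]
tcp_rot: [0.44, 0.898, -0.001, -0.001]
contact_force: [2.3, 0.0, -6.0]
width: 0.0342
finger_force: 58.9
```

```bash
python3 -m jog '[[0.3,[-0.7,-0.1,-1.9],0],[0.3,[-0.7,-0.1,-1.9],0],[0.3,[0,0,0],0],[0.3,[0,0,0],0],[0.3,[0,0,0],0],[0.3,[0,0,0],0],[0.3,[0,0,0],0],[0.3,[0,0,0],0]]'
```

```text
clock: 7.4
eef_pos: [0.5816, 0.0586, 0.0873]
tcp_rot: [0.44, 0.898, -0.0, -0.0]
contact_force: [-3.1, -1.3, -6.4]
width: 0.0342
finger_force: 58.9
```

The force holds at about 6 N while the pads rise 7 mm, which matches the spring rather than a hard stop, so the collar appears free at about 0.31 rad. I'll lift on to about 20 mm and verify.

```bash
python3 -m jog '[[0.3,[-0.9,-0.2,-2.4],0],[0.3,[-0.9,-0.2,-2.4],0],[0.3,[-0.9,-0.2,-2.4],0],[0.3,[-0.9,-0.2,-2.4],0],[0.3,[-0.9,-0.1,-2.4],0],[0.3,[0,0,0],0],[0.3,[0,0,0],0],[0.3,[0,0,0],0]]'; python3 - <<'E'
from h import *
from station import read_camera
s=read_camera("side")[180:290,240:360]
cv2.imwrite("pics/e.png",cv2.resize(cv2.convertScaleAbs(s,alpha=1.6,beta=10),None,fx=4,fy=4,interpolation=cv2.INTER_CUBIC))
E
```

```text
clock: 8.4
eef_pos: [0.5837, 0.0547, 0.0992]
tcp_rot: [0.44, 0.898, -0.0, -0.0]
contact_force: [-5.5, -0.5, -8.1]
width: 0.0342
finger_force: 59.1
```

View pics/e.png

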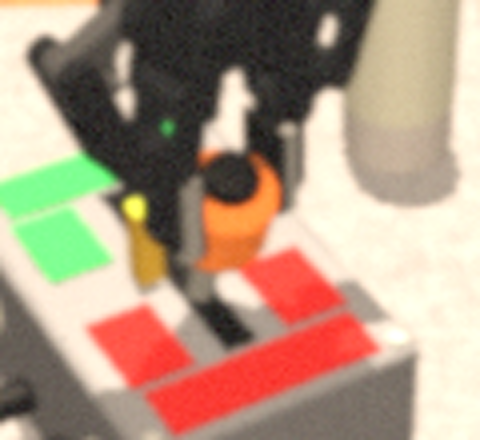

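The picture shows the collar raised right up under the cap, with the rod visible below it, so it is free. Next I'll compute the arc.

```bash
cat >>h.py <<'E'
def arc(r,q0,qs):
    s,M=tool(); w=[np.r_[C,.03]+axisdir(q)*r for q in [q0]+list(qs)]
    return [(M.T@(b-a)*1e3).round(1).tolist() for a,b in zip(w,w[1:])]
E
python3 - <<'E'
from h import *
s,M=tool(); l=Rz.T@np.r_[s["eef_pos"][:2]-C,0]; print(l*1e3,"q",np.arcsin(l[1]/.1135))
q0=-.37
for v in arc(.1135,q0,np.linspace(q0,.47,15)[1:]): print(v)
E
```

```text
[ -0.30289554 -40.69458899   0.        ] q -0.3667062623097074
[6.3, 1.1, -2.3]
[6.4, 1.2, -1.9]
[6.5, 1.2, -1.5]
[6.6, 1.2, -1.1]
[6.7, 1.2, -0.7]
[6.7, 1.2, -0.3]
[6.7, 1.2, 0.1]
[6.7, 1.2, 0.5]
[6.6, 1.2, 1.0]
[6.6, 1.2, 1.4]
[6.5, 1.2, 1.8]
[6.4, 1.2, 2.1]
[6.2, 1.1, 2.5]
[6.1, 1.1, 2.9]
```

```bash
python3 -m jog '[[0.3,[6.3,1.1,-2.3],0],[0.3,[6.4,1.2,-1.9],0],[0.3,[6.5,1.2,-1.5],0],[0.3,[6.6,1.2,-1.1],0],[0.3,[6.7,1.2,-0.7],0],[0.3,[6.7,1.2,-0.3],0],[0.3,[0,0,0],0],[0.3,[0,0,0],0]]'
python3 - <<'E'
from h import *
s,M=tool(); l=Rz.T@np.r_[s["eef_pos"][:2]-C,s["eef_pos"][2]]; print(l*1e3,s["contact_force"])
E
```

```text
clock: 9.45
eef_pos: [0.5659, 0.0895, 0.1077]
tcp_rot: [0.441, 0.898, -0.001, 0.001]
contact_force: [-5.0, -3.8, -5.8]
width: 0.0342
finger_force: 60.3
[-1.50045793e-02 -1.51988689e+00  1.07693750e+02] [-5.01633388 -3.82905094 -5.79190168]
```

```bash
python3 -m jog '[[0.3,[6.7,1.2,0.1],0],[0.3,[6.7,1.2,0.5],0],[0.3,[6.6,1.2,1.0],0],[0.3,[6.6,1.2,1.4],0],[0.3,[6.5,1.2,1.8],0],[0.3,[6.4,1.2,2.1],0],[0.3,[6.2,1.1,2.5],0],[0.3,[0,0,0],0]]'
python3 -m jog '[[0.3,[4,0.7,1.8],0],[0.3,[2,0.4,0.5],0],[0.3,[2,0.4,0.5],0],[0.3,[0,0,0],0],[0.3,[0,0,0],0],[0.3,[0,0,0],0],[0.3,[0,0,0],0],[0.3,[0,0,0],0]]'
python3 - <<'E'
from h import *
s,M=tool(); l=Rz.T@np.r_[s["eef_pos"][:2]-C,s["eef_pos"][2]]; print(l*1e3,Rz.T@s["contact_force"],np.sin(.45)*113.5)
E
```

```text
clock: 10.45
eef_pos: [0.5441, 0.13, 0.0982]
tcp_rot: [0.441, 0.898, -0.002, 0.001]
contact_force: [-5.2, -7.5, -6.5]
width: 0.0333
finger_force: 60.1
clock: 11.45
eef_pos: [0.5408, 0.1361, 0.0957]
tcp_rot: [0.441, 0.897, -0.002, 0.002]
contact_force: [-4.5, -9.1, -4.7]
width: 0.0336
finger_force: 60.0
[-0.78605625 51.3775815  95.67735624] [-8.21113678 -5.98163786 -4.69731993] 49.36858812162463
```

```bash
python3 -m jog '[[0.3,[1,0.2,0.5],0],[0.3,[1,0.2,0.5],0],[0.3,[1,0.2,0.5],0],[0.3,[1,0.2,0.5],0],[0.3,[0,0,0],0],[0.3,[0,0,0],0],[0.3,[0,0,0],0],[0.3,[0,0,0],0]]'
python3 - <<'E'
from h import *
s,M=tool(); l=Rz.T@np.r_[s["eef_pos"][:2]-C,s["eef_pos"][2]]; print(l*1e3,Rz.T@s["contact_force"])
E
```

```text
clock: 12.45
eef_pos: [0.5394, 0.1388, 0.094]
tcp_rot: [0.442, 0.897, -0.003, 0.002]
contact_force: [-4.2, -11.7, -3.6]
width: 0.0336
finger_force: 60.0
[-0.76340344 54.449144   93.97323394] [-9.15564408 -8.40798844 -3.58375614]
```

```bash
python3 -m jog '[[0.75,[0,0,0],0],[0.75,[0,0,0],0],[0.75,[0,0,0],0],[0.75,[0,0,0],0],[0.75,[0,0,-15],0],[0.75,[0,0,-30],0],[0.75,[0,0,-40],0],[0.75,[0,0,-35],0]]'
python3 -m jog '[[0.75,[-40,0,0],0],[0.75,[-50,0,0],0],[0.75,[-50,0,0],0],[0.75,[-50,0,0],0],[0.75,[-50,0,0],0],[0.75,[-40,0,0],0],[0.75,[0,0,0],0],[0.75,[0,0,0],0]]'
python3 - <<'E'
from h import *
from station import read_camera
I={n:read_camera(n) for n in("top","side")}
for n in I: cv2.imwrite(f"pics/{n}_f.png",I[n])
cv2.imwrite("pics/f.png",np.hstack([cv2.resize(I["top"][200:400,80:350],None,fx=1.4,fy=1.4),cv2.resize(I["side"][140:340,200:350],None,fx=2.5,fy=2.5)[:280]]) if 0 else np.hstack([cv2.resize(I["top"][240:400,180:350],(425,400),interpolation=cv2.INTER_CUBIC),cv2.resize(I["side"][190:340,215:350],(360,400),interpolation=cv2.INTER_CUBIC)]))
for q in(.3,.36,.4,.45): print(q,"cap",proj("top",at(q,.137)),proj("side",at(q,.137)),"collar top down",proj("top",at(q,.106)),proj("side",at(q,.106)))
E
```

```text
clock: 13.45
eef_pos: [0.5392, 0.1422, 0.2156]
tcp_rot: [0.44, 0.898, 0.001, 0.001]
contact_force: [-0.0, -0.1, -0.2]
width: 0.0643
finger_force: 0.0
clock: 14.45
eef_pos: [0.7099, -0.0789, 0.2134]
tcp_rot: [0.44, 0.898, 0.0, -0.0]
contact_force: [-0.4, -0.1, 0.2]
width: 0.0642
finger_force: 0.0
0.3 cap [227.4 335.1] [267.8 188.6] collar top down [238.2 332.1] [271.8 208. ]
0.36 cap [221.7 338.1] [265.6 187.5] collar top down [233.9 334.4] [270.1 207.1]
0.4 cap [218.1 340.1] [264.1 187. ] collar top down [231.2 335.9] [269.  206.6]
0.45 cap [213.7 342.6] [262.4 186.6] collar top down [227.9 337.7] [267.6 206.1]
```

View pics/f.png

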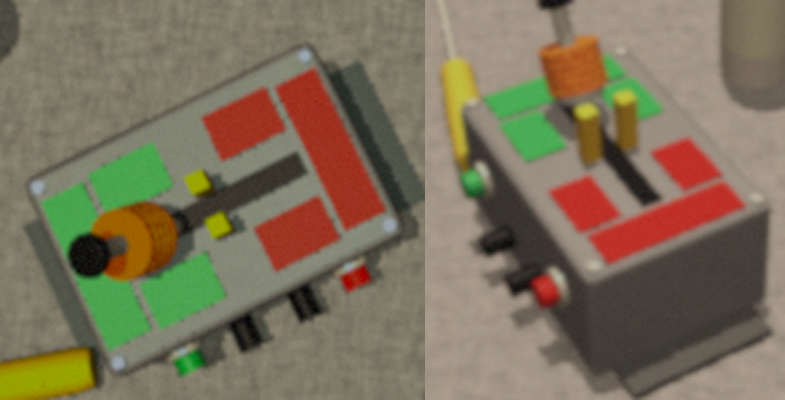

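The lever is over on the green side and the collar is down, with the rod visible between collar and cap. The cap is at about (216,342) in the top view. Next I'll check the angle and that the bystanders have not moved.

```bash
python3 - <<'E'
from h import *
T,S=cv2.imread("pics/top_f.png"),cv2.imread("pics/side_f.png")
b=blobs(T,*COL["black"],(203,328,228,356),30);sb=blobs(S,*COL["black"],(245,172,285,200),20);print(b,sb)
for q in(.40,.42,.44,.45):print(q,proj("top",at(q,.134)),proj("side",at(q,.134)))
P,e=tri(max(b,key=lambda v:v[0])[1],max(sb,key=lambda v:v[0])[1]);l=Rz.T@(P-np.r_[C,.03]);print(l,e,np.arctan2(l[1],l[2]),np.hypot(l[1],l[2]))
print("orange",blobs(T,*COL["orange"],(190,300,270,370),50),blobs(S,*COL["orange"],(245,190,300,240),50),[proj(n,at(.45,r)) for n in("top","side") for r in(.093,.113)])
A,B=cv2.imread("pics/top0.png"),cv2.imread("pics/side0.png")
for nm,a,c,r in(("spray",A,T,(95,205,175,275)),("driver",A,T,(70,375,190,420)),("mug",B,S,(370,210,440,290)),("spray side",B,S,(320,138,360,228))):
    print(nm,np.abs(a[r[1]:r[3],r[0]:r[2]].astype(int)-c[r[1]:r[3],r[0]:r[2]]).mean().round(2))
E
```

```text
[(194, array([215.5, 341.7]))] [(32, array([263.5, 189.6]))]
0.4 [219.4 339.7] [264.6 188.9]
0.42 [217.7 340.7] [263.9 188.7]
0.44 [216.  341.6] [263.3 188.6]
0.45 [215.1 342.1] [262.9 188.5]
[0.00049978 0.05797081 0.11862444] 0.23048733476594668 0.4545603439518468 0.13203171276220516
orange [(431, array([238.6, 333.2])), (81, array([227.6, 345.4]))] [(401, array([270.3, 215.1]))] [array([233.5, 335.8]), array([224.8, 338.8]), array([269.8, 214.2]), array([266.5, 201.7])]
spray 12.45
driver 12.79
mug 17.28
spray side 14.3
```

```bash
python3 - <<'E'
from h import *
T,S,A,B=[cv2.cvtColor(cv2.GaussianBlur(cv2.imread(f"pics/{n}.png"),(5,5),0),6).astype(np.float32) for n in("top_f","side_f","top0","side0")]
for nm,a,c,r in(("spray",A,T,(95,205,175,275)),("driver",A,T,(70,375,190,420)),("mug",B,S,(365,205,445,295)),("spray side",B,S,(315,135,365,235)),("driver side",B,S,(215,185,235,240)),("ref",A,T,(0,100,120,210))):
    a,c=[v[r[1]:r[3],r[0]:r[2]] for v in(a,c)]
    (s,resp)=cv2.phaseCorrelate(a,c,cv2.createHanningWindow(a.shape[::-1],cv2.CV_32F));print(nm,np.round(s,2),round(resp,2),np.abs(a-c).mean().round(2))
E
```

```text
spray [ 0.01 -0.12] 0.99 12.66
driver [-0.02  0.69] 1.05 5.39
mug [0.13 0.12] 0.7 5.82
spray side [ 0.05 -0.09] 1.04 5.62
driver side [-0.07 -0.05] 0.99 16.55
ref [ 0.02 -0.03] 1.14 12.02
```

```bash
python3 -c "
from station import arm
print(arm.job_done())"
```

```text
the job is handed in; nothing more can be done
None
```

The job is handed in at about 14.6 s: the lever is at its green stop (measured q about 0.45 rad), the collar is back down, the spray can, mug and screwdriver show no movement beyond image noise, and the arm is clear; the hand-in returned no verdict.

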